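# Condiment row into the other rack, reversed

## Robot

A 6-joint arm with a two-finger parallel gripper is mounted at the origin on a cart in front of the work surface, level with it; the furniture and walls round the work are solid. World frame = base frame: x ahead of the robot, y to its left, z up, the work surface at z = 0. Lengths are in m, angles in rad, forces in N, time in s.
With the tool pointing down it reaches from about 0.4 to 0.925 m from the base axis. Payload 12.5 kg.
Tool frame: the origin (TCP) lies between the finger pads; the fingertips stand 22 mm ahead of it and the grasp point (between the pads) lies 3 mm ahead of it; z points along the fingers, y is the line along which they close (so a half turn about z gives the same grasp; the last joint's range is limited). The gripper opens to 95 mm and grips with 3 to 60 N. Pads are 20 mm wide; open, the fingers measure 119 mm over their backs; the gripper's body (75 mm by 180 mm) begins 59 mm behind the grasp point.
Start: joints at [1.224, 0.491, 1.559, -0, 1.092, -0.106], TCP at [0.149, 0.607, 0.237] pointing down, gripper open.
Joint ranges: [-3.1, 3.1], [-0.84, 2.19], [0.05, 2.79], [-1.13, 4.28], [0.06, 2.93], [-2.69, 2.69]. Speed limits (rad/s): [2.22, 2.22, 2.79, 3.14, 3.14, 3.14].

## Interface

Orientations are given as a unit quaternion [w, x, y, z].
In Python, from rig import get_obs, optics, order gives the robot as it stands. The module is installed in compiled form; this text tells all that it offers.
- The arm moves only by the tool jog_arm, never from a script. Its argument "commands" is a list of rows, each a list of 7 numbers: the shift along the tool's x, y, z in m, then the turn, a rotation vector about the tool's x, y, z in degrees, then the opening, from 0 (shut) to 1 (fully open). A call has 1 to 5 rows; each row is the pose to reach, as a shift and turn from the pose commanded when the call began, along the tool's axes at that moment; what a row does not reach only later rows make up. A row lasts 1/8 s, in which the tool goes at most 62.5 mm and 10.7 degrees, less where a joint would pass 70% of its speed; a pose out of reach is approached as far as the arm can. A call with a gripper value outside its range is refused whole. The fingers move at their own pace and stop on an object; "force" is the grip in N (left out, the last holds). Time passes only in rows, so rows that repeat a pose let the fingers close. It gives the time, the measured TCP pose, the force, the opening and the grip force at its end, in the units of the state.
- get_obs(): the state, without advancing time (a new reading comes with each control period).
- optics.read_camera(name): name is "scene" or "side" or "wrist"; returns a dict with "img" (420x560x3 uint8, red, green, blue), "K" (3x3 intrinsics, pixels), "T" (4x4, takes a point from camera to world coordinates). Camera axes: x right, y up, looking along -z (the intrinsics and any distortion apply to the point x, -y, -z); pixel columns grow to the right and rows downward; lengths in m; the calibration is good to about 2 mm. A picture is of the moment at which its call begins. There is no depth.
- order.job_done(): hands the job in; it is judged then, once.
The state is a dict: "time": time; "joint_pos": joint angles; "joint_velocities": joint speeds; "joint_efforts": joint torques, N m; "eef_pos": TCP position; "ee_rot": TCP orientation; "wrist_force": force on the tool from outside, world axes, zero at the start; "ft_torque": the same for the moment, N m; "finger_gap": opening from 0.0 (shut) to 1.0 (fully open); "grasp_force": force on a finger pad.
Only numpy, scipy, OpenCV 4.12 (cv2) and the standard library are available. Lean on these libraries where they do the work, as an engineer would, in place of code of your own. Each camera call takes 0.05 s, during which the arm holds its last target. There are 200 camera calls.

## Task

The empty rack is going to be turned round to face the guests, so move the row of four condiments from the full rack into it in the reverse order: what now stands at the left end of the full rack goes to the right end of the empty rack, the second from the left to second from the right, and so on. Stand each one upright in the middle of its own place, keep them upright all the way, and leave the cork pads where they are.

Things in the scene. Friction and masses are not known exactly. Their poses are not given: they have to be found in the camera images.
- amber_bottle: small brown glass bottle with a black cap and a beige label, 41 mm diameter, 119 mm tall, straight round body up to about 75 mm, about 90 g; loose, stands upright on its cork pad in the full rack at the start. Origin: centre of its underside, z up.
- dropper_bottle: small bottle with a black dropper top and a printed label, 102 mm tall; round body 33 mm diameter up to about 62 mm, narrower above (collar 24 mm, bulb 13 mm), about 70 g; loose, stands upright on its cork pad in the full rack at the start. Origin: centre of its underside, z up.
- jar: round glass jar with a dark screw lid, 65 mm diameter, 86 mm tall, about 330 g; loose, stands upright on its cork pad in the full rack at the start. Origin: centre of its underside, z up.
- pepper_mill: straight light wooden pepper mill, round, 42 mm diameter, 90 mm tall: a thin steel band at 60 to 63 mm, above it the wooden head with a small steel button on top, about 160 g; loose, stands upright on its cork pad in the full rack at the start. Origin: centre of its underside, z up.
- pad_amber_bottle: round cork pad, 76 mm diameter, 4 mm thick, fixed on the floor of the full rack in the place where the amber bottle stands at the start; it stays there and so marks the place this thing came from. All four pads look alike. Origin: centre of its underside.
- pad_dropper_bottle: round cork pad, 76 mm diameter, 4 mm thick, fixed on the floor of the full rack in the place where the dropper bottle stands at the start; it stays there and so marks the place this thing came from. All four pads look alike. Origin: centre of its underside.
- pad_jar: round cork pad, 76 mm diameter, 4 mm thick, fixed on the floor of the full rack in the place where the jar stands at the start; it stays there and so marks the place this thing came from. All four pads look alike. Origin: centre of its underside.
- pad_pepper_mill: round cork pad, 76 mm diameter, 4 mm thick, fixed on the floor of the full rack in the place where the pepper mill stands at the start; it stays there and so marks the place this thing came from. All four pads look alike. Origin: centre of its underside.
- full_rack: low wooden rack with a cork pad in each place, 100 x 360 mm, fixed; holds the four things at the start; same build as the empty rack, and may be the nearer or the farther one. Origin: centre of underside; x points away from the robot, y to its left end (turned at most 0.1 rad). Four places in a row at y = +129, +43, -43, -129 mm, x = 0; floor at z = 12 mm.
- empty_rack: the target: rack without pads, fixed, a thin black 60 mm ring inlaid flush at the middle of each place. Origin: centre of underside, x away from the robot, y to its left end (turned at most 0.1 rad). Places at y = +129, +43, -43, -129 mm, x = 0, each 88 (x) by 82 mm (y) inside; floor at z = 12 mm, dividers rise to 29, front and back rails (outer faces x = +-50) to 31, end walls to 37 mm.

How it is judged:
By the outcome, as a careful person would: the job done as asked, in the order asked, and still so for the second after the job is handed in, with the robot touching nothing.
It also fails if it takes over 122 s, if anything falls off the work surface, if the arm or the gripper's body presses on something with over 40 N, if the wrist force passes 120 N, or if a joint passes its speed limit or range.

## Working session

There is one attempt and no reset: what is moved stays moved. The work goes in short steps, Python scripts to look and compute and a tool call to move; the robot and the scene stay as the last step left them, time stands still between calls to the robot, and variables do not carry over. Pictures are saved under pics/ and viewed, at most 14 in all, crops included, and the job is handed in when it is done.

Besides the shell and the picture viewer there is one more tool, called after "Emit:" as name([rows], argument=value, ...), one row to a line, values as JSON. jog_arm: Moves the arm, as the interface text tells. Its arguments: {"type":"object","properties":{"commands":{"type":"array","items":{"type":"array","items":{"type":"number"}}},"force":{"type":"number"}},"required":["commands"]}

```bash
mkdir -p pics; python3 - <<'E'
from rig import get_obs, optics
import cv2,numpy as np
o=get_obs();print({k:np.round(v,3).tolist() for k,v in o.items()})
for n in("scene","side"):
    c=optics.read_camera(n);cv2.imwrite(f"pics/{n}0.png",c["img"][:,:,::-1]);print(n,c.keys(),np.round(c["K"],1).tolist(),np.round(c["T"],3).tolist())
E
```

```text
{'time': 0.0, 'joint_pos': [1.224, 0.492, 1.559, -0.0, 1.092, -0.106], 'joint_velocities': [0.001, -0.001, 0.0, -0.0, -0.002, -0.0], 'joint_efforts': [-0.001, -61.266, -25.817, 0.069, 0.048, -0.0], 'eef_pos': [0.149, 0.607, 0.236], 'ee_rot': [-0.0, 0.12, 0.993, -0.001], 'wrist_force': [0.096, -0.096, -0.118], 'ft_torque': [0.066, 0.071, 0.005], 'grasp_force': 0.0, 'finger_gap': 0.998}
scene dict_keys(['img', 'K', 'T']) [[526.8, 0.0, 273.5], [0.0, 526.8, 199.7], [0.0, 0.0, 1.0]] [[0.899, 0.346, -0.267, 0.283], [-0.437, 0.699, -0.567, -0.489], [-0.009, 0.626, 0.78, 0.783], [0.0, 0.0, 0.0, 1.0]]
side dict_keys(['img', 'K', 'T']) [[489.2, 0.0, 279.1], [0.0, 489.2, 210.4], [0.0, 0.0, 1.0]] [[-0.66, 0.642, -0.391, 0.188], [-0.752, -0.557, 0.352, 0.335], [0.008, 0.526, 0.85, 0.793], [0.0, 0.0, 0.0, 1.0]]
```

View pics/scene0.png

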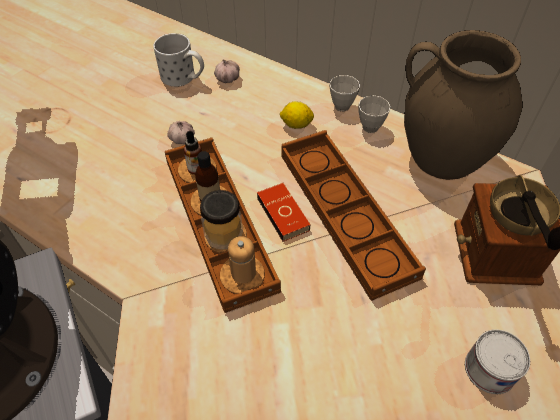

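View pics/side0.png

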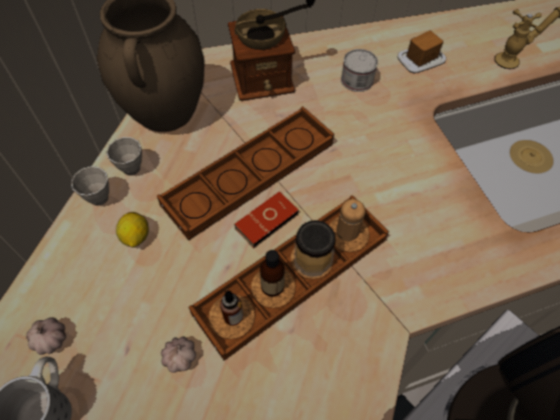

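The scene view shows the full rack as the nearer one. From its left (far) end it holds the dropper (192,150), amber bottle (206,170), jar (220,220) and mill (241,262). The empty rack's rings are at (315,161), (334,191), (357,226) and (382,262). The side view agrees: rings at (195,206), (232,181), (266,159), (299,138).

```bash
cat > h.py <<'E'
import numpy as np,cv2
from rig import get_obs, optics
def ray(c,u,v):
    p=cv2.undistortPoints(np.array([[[u,v]]],float),c["K"],np.array(c.get("dist",np.zeros(5)),float))[0,0]
    return c["T"][:3,3],c["T"][:3,:3]@np.array([p[0],-p[1],-1])
def onz(c,u,v,z):
    o,d=ray(c,u,v);return o+d*(z-o[2])/d[2]
def proj(c,P):
    q=np.linalg.inv(c["T"])@np.r_[P,1];K=c["K"]
    return np.array([K[0,2]-K[0,0]*q[0]/q[2],K[1,2]+K[1,1]*q[1]/q[2]])
def tri(c1,p1,c2,p2):
    o1,d1=ray(c1,*p1);o2,d2=ray(c2,*p2)
    s=np.linalg.lstsq(np.c_[d1,-d2],o2-o1,rcond=None)[0]
    a=o1+s[0]*d1;b=o2+s[1]*d2;return (a+b)/2,np.linalg.norm(a-b)
E
python3 - <<'E'
from h import *
seeds={"scene":[(315,161),(334,191),(357,226),(382,262)],"side":[(195,206),(232,181),(266,159),(299,138)]}
for n in seeds:
    c=optics.read_camera(n);g=cv2.cvtColor(c["img"],cv2.COLOR_RGB2GRAY)
    P=[]
    for u,v in seeds[n]:
        w=g[v-22:v+23,u-24:u+25]; bh=cv2.morphologyEx(w,cv2.MORPH_BLACKHAT,np.ones((7,7)))
        m=(bh>0.45*np.percentile(bh,97)).astype(np.uint8)
        # radial: darkest point along world-circle radii near 24..36mm
        c0=onz(c,u,v,.012);bhf=cv2.morphologyEx(g,cv2.MORPH_BLACKHAT,np.ones((7,7)))
        for it in range(4):
            pts=[]
            for a in np.linspace(0,2*np.pi,72,endpoint=False):
                best=max((bhf[int(round(q[1])),int(round(q[0]))],tuple(q)) for r in np.arange(.022,.037,.001) for q in [proj(c,c0+r*np.array([np.cos(a),np.sin(a),0]))])
                pts.append(onz(c,*best[1],.012)[:2])
            pts=np.array(pts);s=np.linalg.lstsq(np.c_[2*pts,np.ones(len(pts))],(pts**2).sum(1),rcond=None)[0]
            c0=np.r_[s[:2],.012];R=np.sqrt(s[2]+s[:2]@s[:2])
        P.append(s[:2]);print(n,np.round(s[:2],4),"R",round(R,4))
    P=np.array(P);ctr=P.mean(0);d=P[0]-P[3];print("ctr",ctr.round(4),"len",np.linalg.norm(d).round(4),"yaw",np.arctan2(-d[0],d[1]).round(4))
    x0,y0,w,h=(160,120,120,160) if n=="scene" else (190,190,200,160)
    k=390/w; cv2.imwrite(f"pics/crop_{n}.png",cv2.resize(c["img"][y0:y0+h,x0:x0+w,::-1],None,fx=k,fy=k,interpolation=cv2.INTER_CUBIC))
a=cv2.imread("pics/crop_scene.png");b=cv2.imread("pics/crop_side.png")
H=max(len(a),len(b));pad=lambda i:cv2.copyMakeBorder(i,0,H-len(i),0,0,0)
cv2.imwrite("pics/crops.png",np.hstack([pad(a),pad(b)]));print(a.shape,b.shape)
E
```

```text
scene [0.6635 0.1243] R 0.0284
scene [0.6602 0.038 ] R 0.0284
scene [ 0.6569 -0.0485] R 0.0286
scene [ 0.6537 -0.1342] R 0.0287
ctr [ 0.6586 -0.0051] len 0.2587 yaw -0.0377
side [0.6606 0.1224] R 0.0284
side [0.6574 0.0361] R 0.0284
side [ 0.6547 -0.0496] R 0.0285
side [ 0.6519 -0.1358] R 0.0284
ctr [ 0.6562 -0.0067] len 0.2583 yaw -0.0338
(520, 390, 3) (312, 390, 3)
```

View pics/crops.png

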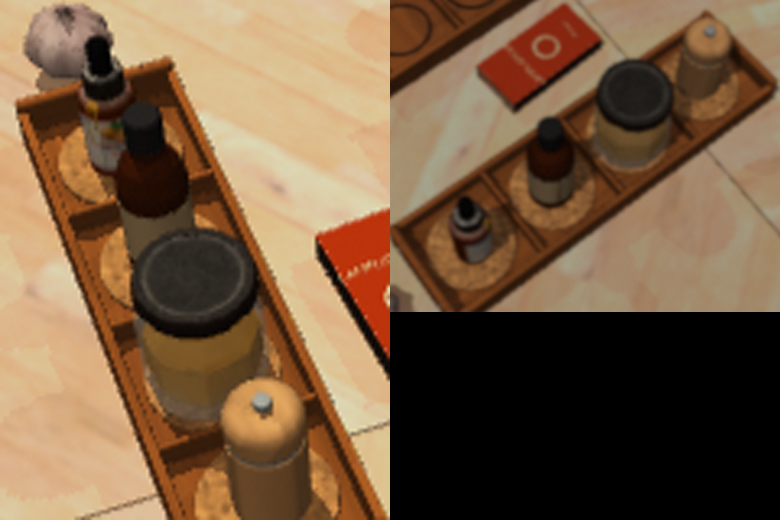

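The crops show, for the scene view, dropper tip (96,42), amber cap (141,112), lid (195,271) and mill button (262,399). In the side crop they are at (465,204), (550,124), (635,88) and (708,20).

```bash
python3 - <<'E'
from h import *
a=optics.read_camera("scene");b=optics.read_camera("side")
S={"dropper":((96,42),(465,204),.118),"amber":((141,112),(550,124),.135),"jar":((195,271),(635,88),.102),"mill":((262,399),(708,20),.106)}
for k,(p,q,z) in S.items():
    p=(160+p[0]/3.25,120+p[1]/3.25);q=(190+(q[0]-390)/1.95,190+q[1]/1.95)
    t,e=tri(a,p,b,q);print(k,"tri",t.round(4),"gap",round(e,4),"planes",onz(a,*p,z)[:2].round(4),onz(b,*q,z)[:2].round(4))
# pads: cork mask in side view -> full rack line
import sys
hsv=cv2.cvtColor(b["img"],cv2.COLOR_RGB2HSV)
# full rack rim corners from scene/side crops
for n,c,pts in(("scene",a,[(20,104),(172,64)]),("side",b,[(397,229),(710,14),(777,90),(447,309)])):
    for (u,v) in pts:
        q=(160+u/3.25,120+v/3.25) if n=="scene" else (190+(u-390)/1.95,190+v/1.95)
        print(n,"corner",onz(c,*q,.037)[:2].round(4))
for q in [(472,237),(552,187),(632,130),(706,86)]:print("pad side",onz(b,190+(q[0]-390)/1.95,190+q[1]/1.95,.016)[:2].round(4))
E
```

```text
dropper tri [0.442  0.2059 0.1127] gap 0.004 planes [0.4427 0.2012] [0.4379 0.2068]
amber tri [0.4401 0.1211 0.1375] gap 0.0017 planes [0.4416 0.1237] [0.4402 0.1203]
jar tri [0.4321 0.0359 0.1047] gap 0.0024 planes [0.4339 0.0384] [0.4318 0.0348]
mill tri [ 0.4333 -0.0538  0.1112] gap 0.0045 planes [ 0.4322 -0.051 ] [ 0.4376 -0.0568]
scene corner [0.4023 0.2552]
scene corner [0.4974 0.246 ]
side corner [0.4875 0.2475]
side corner [ 0.4661 -0.1025]
side corner [ 0.3688 -0.0891]
side corner [0.4075 0.2569]
pad side [0.4483 0.2014]
pad side [0.4381 0.1203]
pad side [0.4324 0.0294]
pad side [ 0.4202 -0.054 ]
```

Emit:
jog_arm([
  [-0.04,-0.03,0,0,0,10,1],
  [-0.08,-0.065,0,0,0,20,1],
  [-0.12,-0.1,0,0,0,30,1],
  [-0.16,-0.135,0,0,0,40,1],
  [-0.2,-0.17,0,0,0,50,1],
])

```text
time: 0.92
eef_pos: [0.3035, 0.3928, 0.2368]
ee_rot: [0.0, 0.531, 0.848, 0.0]
wrist_force: [1.4, 0.2, -0.1]
finger_gap: 1.004
grasp_force: 0.0
```

```bash
python3 - <<'E'
from h import *
a=optics.read_camera("scene");b=optics.read_camera("side")
for p in [(415,165),(455,178),(470,280),(465,235)]:print("scene z0",p,onz(a,*p,0)[:2].round(3))
for p in [(165,131),(245,95),(292,92)]:print("side z0",p,onz(b,*p,0)[:2].round(3))
print("handle z.2",onz(a,545,245,.2).round(3), onz(b,310,3,.2).round(3))
o=get_obs();print(o["eef_pos"].round(4),o["ee_rot"].round(4),o["time"],o["joint_pos"].round(2))
E
```

```text
scene z0 (415, 165) [0.845 0.035]
scene z0 (455, 178) [ 0.895 -0.029]
scene z0 (470, 280) [ 0.773 -0.224]
scene z0 (465, 235) [ 0.825 -0.146]
side z0 (165, 131) [0.859 0.058]
side z0 (245, 95) [ 0.83  -0.136]
side z0 (292, 92) [ 0.768 -0.222]
handle z.2 [ 0.771 -0.293  0.2  ] [ 0.776 -0.268  0.2  ]
[0.3047 0.3912 0.2368] [ 2.000e-04  5.319e-01  8.468e-01 -1.000e-04] 1.025 [ 0.78  0.31  1.87 -0.    0.97  0.33]
```

Emit:
jog_arm([
  [-0.05,0.01,0,0,0,6,1],
  [-0.1,0.02,0,0,0,12,1],
  [-0.15,0.03,0,0,0,18,1],
  [-0.2,0.04,0,0,0,24,1],
  [-0.228,0.041,0,0,0,25.7,1],
])

```text
time: 1.65
eef_pos: [0.4414, 0.2066, 0.2366]
ee_rot: [0.0, 0.705, 0.709, 0.0]
wrist_force: [0.1, -1.1, 0.6]
finger_gap: 0.999
grasp_force: 0.0
```

```bash
python3 - <<'E'
from h import *
c=optics.read_camera("wrist");cv2.imwrite("pics/w1.png",c["img"][:,:,::-1]);print(c["T"].round(3))
o=get_obs();print(o["eef_pos"].round(4),o["ee_rot"].round(4),o["time"],o["joint_pos"].round(2))
for n,p in dict(dropper=(.4405,.204,.118),amber=(.441,.121,.135),jar=(.433,.0365,.102)).items():print(n,proj(c,p).round(0))
E
```

```text
[[ 1.    -0.006 -0.002  0.442]
 [ 0.006  0.967  0.254  0.278]
 [ 0.    -0.254  0.967  0.383]
 [ 0.     0.     0.     1.   ]]
[0.4422 0.2051 0.2366] [4.000e-04 7.051e-01 7.091e-01 1.000e-04] 1.7 [ 0.3   0.3   1.89 -0.    0.96  0.29]
dropper [279. 216.]
amber [279. 319.]
jar [271. 376.]
```

View pics/w1.png

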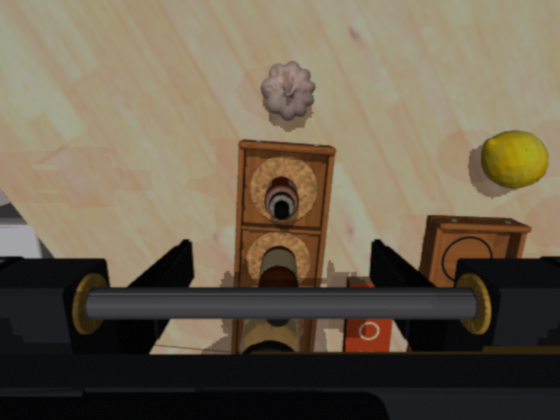

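The wrist view shows the dropper tip at (281,209), 7 px from the prediction. That is about 3 mm further to +y, so the grip point is about (0.441, 0.206).

Emit:
jog_arm([
  [0.001,-0.001,0.045,0,0,0,1],
  [0.001,-0.001,0.09,0,0,0,1],
  [0.001,-0.001,0.135,0,0,0,1],
  [0.001,-0.001,0.16,0,0,0,1],
  [0.001,-0.001,0.169,0,0,0,1],
], force=15)

```text
time: 2.33
eef_pos: [0.4386, 0.2093, 0.0664]
ee_rot: [-0.001, 0.703, 0.711, -0.001]
wrist_force: [0.2, -0.2, -0.5]
finger_gap: 1.003
grasp_force: 0.0
```

Emit:
jog_arm([
  [0,0,0,0,0,0,0.6],
  [0,0,0,0,0,0,0.45],
  [0,0,0,0,0,0,0.25],
  [0,0,0,0,0,0,0.2],
  [0,0,0,0,0,0,0.2],
], force=15)

```text
time: 2.95
eef_pos: [0.4393, 0.2087, 0.0679]
ee_rot: [0.0, 0.704, 0.71, 0.0]
wrist_force: [0.6, 1.3, 0.5]
finger_gap: 0.532
grasp_force: 0.0
```

Emit:
jog_arm([
  [0,0,0,0,0,0,0.2],
  [0,0,0,0,0,0,0.2],
  [0,0,0,0,0,0,0.2],
  [0,0,0,0,0,0,0.2],
  [0,0,0,0,0,0,0.2],
])

```text
time: 3.58
eef_pos: [0.4392, 0.2088, 0.0676]
ee_rot: [-0.0, 0.704, 0.71, 0.0]
wrist_force: [0.7, -0.2, 0.0]
finger_gap: 0.335
grasp_force: 15.0
```

```bash
cat > look.py <<'E'
import sys
from h import *
n=sys.argv[1];c=optics.read_camera("side");s=optics.read_camera("scene")
I=[]
for k,c in(("scene",s),("side",c)):
    u,v=proj(c,get_obs()["eef_pos"]-[0,0,.02]).astype(int);x=min(max(u-65,0),430);y=min(max(v-75,0),270)
    print(k,"origin",x,y);I.append(cv2.resize(c["img"][y:y+150,x:x+130,::-1],None,fx=3,fy=3,interpolation=cv2.INTER_CUBIC))
cv2.imwrite(f"pics/{n}.png",np.hstack(I))
o=get_obs();print(*[o[k].round(4) for k in("eef_pos","ee_rot","wrist_force")],round(o["finger_gap"],3),o["grasp_force"],o["time"])
E
python3 look.py g1
```

```text
scene origin 126 82
side origin 165 236
[0.4392 0.2087 0.0676] [-0.000e+00  7.040e-01  7.102e-01  1.000e-04] [1.1689 0.1834 0.1303] 0.336 14.957605820673052 3.675
```

View pics/g1.png

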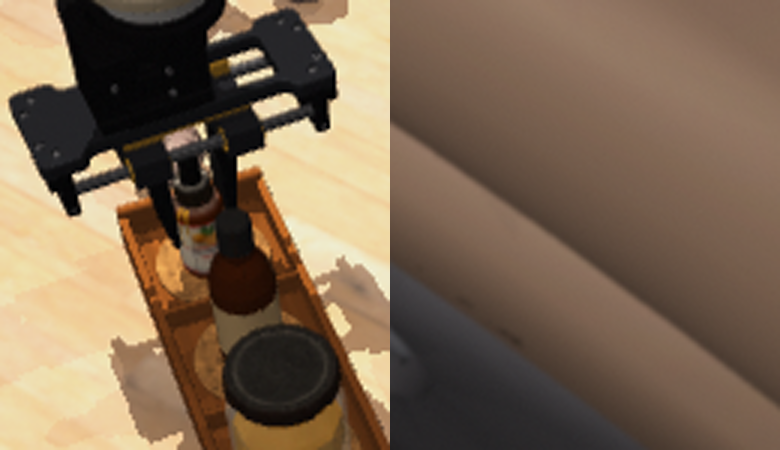

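Gripped: the opening of 0.335 is about 32 mm, against a 33 mm body. The scene crop shows the dropper upright between the fingers. Next I lift it and carry it over.

Emit:
jog_arm([
  [0,0,-0.02,0,0,0,0.2],
  [0,0,-0.06,0,0,0,0.2],
  [0,0,-0.1,0,0,0,0.2],
  [0,0,-0.135,0,0,0,0.2],
  [0,0,-0.15,0,0,0,0.2],
])

```text
time: 4.3
eef_pos: [0.4394, 0.2088, 0.2195]
ee_rot: [0.001, 0.704, 0.71, 0.001]
wrist_force: [-0.3, 0.7, -1.2]
finger_gap: 0.336
grasp_force: 15.0
```

Emit:
jog_arm([
  [-0.02,0.015,0,0,0,0,0.2],
  [-0.06,0.04,0,0,0,0,0.2],
  [-0.1,0.065,0,0,0,0,0.2],
  [-0.14,0.09,0,0,0,0,0.2],
  [-0.18,0.112,0,0,0,0,0.2],
])

```text
time: 4.92
eef_pos: [0.5533, 0.0283, 0.2175]
ee_rot: [-0.0, 0.704, 0.71, -0.0]
wrist_force: [0.0, -0.2, -0.2]
finger_gap: 0.336
grasp_force: 15.0
```

Emit:
jog_arm([
  [-0.04,0.025,0,0,0,0,0.2],
  [-0.08,0.05,0,0,0,0,0.2],
  [-0.12,0.075,0,0,0,0,0.2],
  [-0.15,0.095,0,0,0,0,0.2],
  [-0.164,0.102,0,0,0,0,0.2],
])

```text
time: 5.55
eef_pos: [0.6565, -0.1348, 0.2169]
ee_rot: [-0.0, 0.704, 0.71, -0.0]
wrist_force: [-0.3, -0.1, -0.9]
finger_gap: 0.338
grasp_force: 15.0
```

```bash
python3 look.py g2
```

```text
scene origin 337 117
side origin 236 0
[ 0.6561 -0.1342  0.217 ] [-4.000e-04  7.044e-01  7.098e-01 -2.000e-04] [-0.5829 -0.1694 -1.0263] 0.34 14.954775855294429 5.65
```

View pics/g2.png

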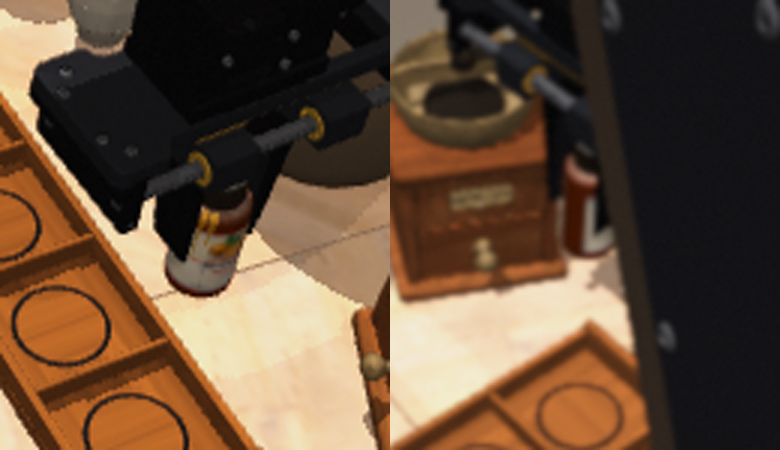

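The scene crop shows the dropper hanging upright. Its underside runs from (166,278) to (235,290), so its centre is about (200,284).

```bash
python3 - <<'E'
from h import *
a=optics.read_camera("scene");o=get_obs()["eef_pos"];print(o)
for p in [(166,278),(235,290),(200,284),(198,297)]: print(onz(a,337+p[0]/3,117+p[1]/3,.165).round(4))
c=np.array([.6561,-.1342,.165])
for t in np.arange(0,6.28,.785):print(((proj(a,c+.0165*np.array([np.cos(t),np.sin(t),0]))-[337,117])*3).round(0),end=' ')
E
```

```text
[ 0.65570664 -0.13311255  0.21720881]
[ 0.6443 -0.1345  0.165 ]
[ 0.6703 -0.1557  0.165 ]
[ 0.6571 -0.1451  0.165 ]
[ 0.6516 -0.1513  0.165 ]
[213. 258.] [192. 245.] [167. 246.] [153. 261.] [158. 281.] [179. 294.] [205. 293.] [219. 278.]
```

Emit:
jog_arm([
  [0,-0.001,0.03,0,0,0,0.2],
  [0,-0.002,0.06,0,0,0,0.2],
  [0,-0.003,0.09,0,0,0,0.2],
  [0,-0.003,0.12,0,0,0,0.2],
  [0,-0.003,0.128,0,0,0,0.2],
])

```text
time: 6.32
eef_pos: [0.6521, -0.1318, 0.0883]
ee_rot: [-0.001, 0.704, 0.711, -0.001]
wrist_force: [0.1, -0.6, 0.3]
finger_gap: 0.337
grasp_force: 15.0
```

```bash
python3 look.py g3; python3 - <<'E'
from h import *
a=optics.read_camera("scene");o=get_obs()["eef_pos"];print(o)
b=o[2]-.052
for t in np.arange(0,6.28,.785):print(((proj(a,np.array([o[0],o[1],b])+.0165*np.array([np.cos(t),np.sin(t),0])))).round(1),end=' ')
E
```

```text
scene origin 321 167
side origin 233 44
[ 0.6529 -0.1325  0.0896] [-4.000e-04  7.037e-01  7.105e-01 -1.000e-04] [-0.4654  0.0769  0.3843] 0.338 14.954741508699954 6.425
[ 0.65332368 -0.13282727  0.09046344]
[392.  249.6] [385.7 245.5] [378.3 245.9] [374.  250.6] [375.3 257. ] [381.6 261.2] [389.2 260.8] [393.5 256. ]
```

View pics/g3.png

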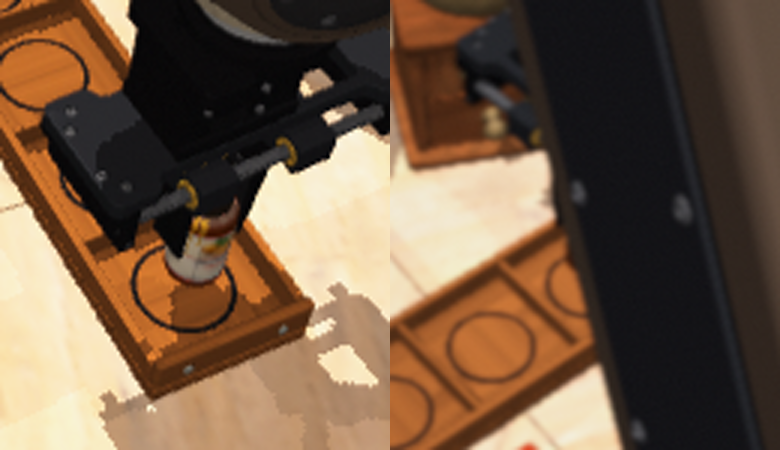

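The bottom of the bottle spans (167..229) in the scene crop with its lowest point at 286, about 3 px right of the prediction. I shift it −3 mm in x and +1 mm in y, then lower.

Emit:
jog_arm([
  [0.001,-0.003,0.006,0,0,0,0.2],
  [0.001,-0.003,0.014,0,0,0,0.2],
  [0.001,-0.003,0.02,0,0,0,0.2],
  [0.001,-0.003,0.024,0,0,0,0.2],
  [0.001,-0.003,0.0255,0,0,0,0.2],
])

```text
time: 7.1
eef_pos: [0.6501, -0.1324, 0.0637]
ee_rot: [-0.0, 0.704, 0.71, -0.0]
wrist_force: [0.3, 0.4, -0.8]
finger_gap: 0.335
grasp_force: 15.0
```

Emit:
jog_arm([
  [0,0,0,0,0,0,0.2],
  [0,0,0,0,0,0,0.4],
  [0,0,0,0,0,0,0.6],
  [0,0,0,0,0,0,0.7],
  [0,0,0,0,0,0,0.7],
])

```text
time: 7.72
eef_pos: [0.6502, -0.1324, 0.0642]
ee_rot: [0.0, 0.704, 0.71, 0.0]
wrist_force: [-0.7, 0.4, -0.1]
finger_gap: 0.658
grasp_force: 0.0
```

Emit:
jog_arm([
  [0,0,-0.03,0,0,0,0.9],
  [0,0,-0.08,0,0,0,0.9],
  [0,0,-0.13,0,0,0,0.9],
  [0.04,-0.03,-0.17,0,0,0,0.9],
  [0.08,-0.065,-0.18,0,0,0,0.9],
])

```text
time: 8.35
eef_pos: [0.5844, -0.0525, 0.2465]
ee_rot: [0.002, 0.704, 0.71, 0.001]
wrist_force: [0.6, 1.1, -0.4]
finger_gap: 0.905
grasp_force: 0.0
```

Emit:
jog_arm([
  [0.045,-0.036,0,0,0,0,0.9],
  [0.09,-0.072,0,0,0,0,0.9],
  [0.135,-0.108,0,0,0,0,0.9],
  [0.165,-0.138,0,0,0,0,0.9],
  [0.174,-0.144,0,0,0,0,0.9],
])

```text
time: 8.98
eef_pos: [0.4375, 0.121, 0.2446]
ee_rot: [0.0, 0.703, 0.711, 0.0]
wrist_force: [0.4, 0.5, 0.4]
finger_gap: 0.902
grasp_force: 0.0
```

```bash
python3 - <<'E'
from h import *
w=optics.read_camera("wrist");s=optics.read_camera("scene");d=optics.read_camera("side")
o=get_obs();print(o["eef_pos"].round(4),o["ee_rot"].round(4))
for n,c in(("wrist",w),("scene",s),("side",d)):
    cv2.imwrite(f"pics/f_{n}.png",c["img"][:,:,::-1])
    print(n,"amber",proj(c,(.4408,.1215,.135)).round(0),"ring4",proj(c,(.6528,-.135,.012)).round(0),"jar",proj(c,(.433,.0365,.102)).round(0))
h=cv2.resize(d["img"][100:250,200:400,::-1],None,fx=2,fy=2);v=cv2.resize(s["img"][200:350,300:500,::-1],None,fx=2,fy=2)
cv2.imwrite("pics/m1.png",np.vstack([np.hstack([h,v]),cv2.resize(w["img"],(400,300))[:,:,::-1].copy() if 0 else np.hstack([cv2.resize(w["img"][60:270,140:420,::-1],(400,300)),cv2.resize(s["img"][120:300,130:370,::-1],(400,300))])]))
E
```

```text
[0.4396 0.1197 0.2444] [3.000e-04 7.038e-01 7.104e-01 3.000e-04]
wrist amber [284. 216.] ring4 [441. 379.] jar [275. 293.]
scene amber [203. 155.] ring4 [382. 263.] jar [220. 204.]
side amber [271. 254.] ring4 [298. 138.] jar [314. 235.]
```

View pics/m1.png

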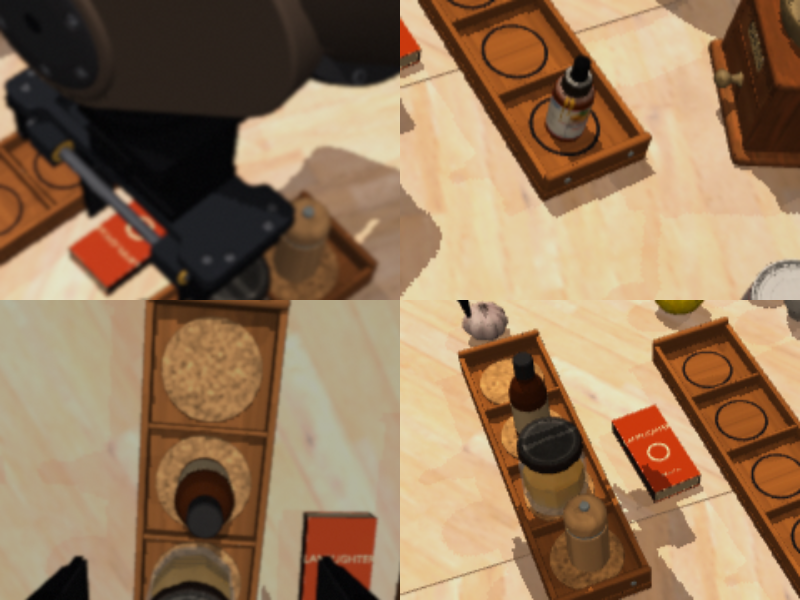

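Top right: the dropper stands upright inside ring 4, offset by about 3 mm. Bottom left (wrist): the amber cap is at about (284,213), within 2 mm of the estimate, so I descend to it.

Emit:
jog_arm([
  [0.002,0.001,0.04,0,0,0,0.9],
  [0.002,0.001,0.08,0,0,0,0.9],
  [0.002,0.001,0.12,0,0,0,0.9],
  [0.002,0.001,0.15,0,0,0,0.7],
  [0.002,0.001,0.161,0,0,0,0.5],
])

```text
time: 9.75
eef_pos: [0.4403, 0.1208, 0.0815]
ee_rot: [-0.001, 0.704, 0.71, -0.001]
wrist_force: [0.4, 0.1, -0.0]
finger_gap: 0.742
grasp_force: 0.0
```

Emit:
jog_arm([
  [0,0,0,0,0,0,0.3],
  [0,0,0,0,0,0,0.3],
  [0,0,0,0,0,0,0.3],
  [0,0,0,0,0,0,0.3],
  [0,0,0,0,0,0,0.3],
])

```text
time: 10.38
eef_pos: [0.4403, 0.1218, 0.084]
ee_rot: [0.0, 0.704, 0.71, 0.001]
wrist_force: [-0.3, -1.4, 7.3]
finger_gap: 0.422
grasp_force: 15.0
```

Emit:
jog_arm([
  [0,0,0,0,0,0,0.3],
  [0,0,0,0,0,0,0.3],
  [0,0,0,0,0,0,0.3],
])

```text
time: 10.75
eef_pos: [0.4403, 0.1218, 0.084]
ee_rot: [0.0, 0.704, 0.71, 0.001]
wrist_force: [-0.7, -1.2, 7.9]
finger_gap: 0.418
grasp_force: 15.0
```

Emit:
jog_arm([
  [0,0,-0.02,0,0,0,0.3],
  [0,0,-0.06,0,0,0,0.3],
  [0,0,-0.1,0,0,0,0.3],
  [0,0,-0.13,0,0,0,0.3],
  [0,0,-0.14,0,0,0,0.3],
])

```text
time: 11.38
eef_pos: [0.4402, 0.1218, 0.2248]
ee_rot: [0.001, 0.704, 0.71, 0.001]
wrist_force: [0.9, 1.1, -1.1]
finger_gap: 0.419
grasp_force: 15.0
```

Emit:
jog_arm([
  [-0.02,0.03,0,0,0,0,0.3],
  [-0.06,0.08,0,0,0,0,0.3],
  [-0.1,0.13,0,0,0,0,0.3],
  [-0.14,0.18,0,0,0,0,0.3],
  [-0.17,0.213,0,0,0,0,0.3],
])

```text
time: 12.0
eef_pos: [0.6558, -0.0481, 0.2215]
ee_rot: [-0.001, 0.704, 0.71, -0.0]
wrist_force: [0.3, 0.2, -0.9]
finger_gap: 0.424
grasp_force: 15.0
```

Emit:
jog_arm([
  [0,0,0,0,0,0,0.3],
])

```text
time: 12.12
eef_pos: [0.6557, -0.0487, 0.2208]
ee_rot: [-0.001, 0.705, 0.709, -0.001]
wrist_force: [-0.2, 0.8, -1.6]
finger_gap: 0.414
grasp_force: 15.0
```

```bash
cat >> h.py <<'E'
def ring(c,c0,it=5):
    g=cv2.cvtColor(c["img"],cv2.COLOR_RGB2GRAY);B=cv2.morphologyEx(g,cv2.MORPH_BLACKHAT,np.ones((9,9)))
    c0=np.array(c0,float)
    for _ in range(it):
        pts=[]
        for a in np.linspace(0,2*np.pi,72,endpoint=False):
            L=[(B[int(round(q[1])),int(round(q[0]))],tuple(q)) for r in np.arange(.02,.039,.001) for q in [proj(c,c0+r*np.array([np.cos(a),np.sin(a),0]))] if 0<=q[0]<559 and 0<=q[1]<419]
            if L and max(L)[0]>12:pts.append(onz(c,*max(L)[1],c0[2])[:2])
        p=np.array(pts);s=np.linalg.lstsq(np.c_[2*p,np.ones(len(p))],(p**2).sum(1),rcond=None)[0]
        c0=np.r_[s[:2],c0[2]]
    return c0[:2].round(4),round(float(np.sqrt(s[2]+s[:2]@s[:2])),4),len(p)
E
python3 - <<'E'
from h import *
w=optics.read_camera("wrist");cv2.imwrite("pics/w2.png",w["img"][:,:,::-1])
o=get_obs();print(o["eef_pos"].round(4),o["ee_rot"].round(4),o["wrist_force"].round(1),o["finger_gap"])
for p in[(.662,.123,.012),(.659,.037,.012),(.656,-.049,.012)]:
    try:print(proj(w,p).round(0),ring(w,p))
    except Exception as e:print(e)
E
```

```text
[ 0.6545 -0.0473  0.2211] [-1.100e-03  7.046e-01  7.096e-01 -6.000e-04] [-0.7  0.7 -0.5] 0.41743584058660826
[289.  12.] (array([0.6614, 0.1222]), 0.0283, 45)
[285. 107.] (array([0.6582, 0.0365]), 0.0283, 72)
[281. 192.] (array([ 0.6553, -0.0464]), 0.0265, 72)
```

View pics/w2.png

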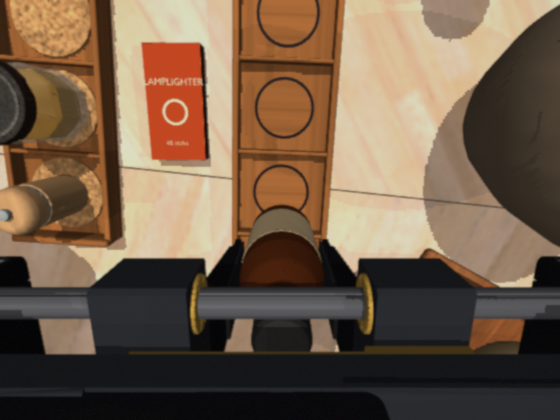

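The wrist image confirms the rack in the robot frame: ring 2 at (0.658, 0.0365) and ring 1 at (0.661, 0.122), matching the earlier average. The amber bottle hangs upright, centred near column 282. I lower it now.

Emit:
jog_arm([
  [-0.002,0,0.03,0,0,0,0.3],
  [-0.002,0,0.07,0,0,0,0.3],
  [-0.002,0,0.11,0,0,0,0.3],
  [-0.002,0,0.13,0,0,0,0.3],
  [-0.002,0,0.137,0,0,0,0.3],
])

```text
time: 12.8
eef_pos: [0.6532, -0.0474, 0.0847]
ee_rot: [-0.001, 0.704, 0.711, -0.001]
wrist_force: [0.5, 0.5, -0.3]
finger_gap: 0.42
grasp_force: 15.0
```

Emit:
jog_arm([
  [0,0,0.002,0,0,0,0.3],
  [0,0,0.003,0,0,0,0.3],
  [0,0,0.003,0,0,0,0.3],
])

```text
time: 13.18
eef_pos: [0.6546, -0.0484, 0.0839]
ee_rot: [0.0, 0.704, 0.71, 0.0]
wrist_force: [-0.3, 0.3, 0.0]
finger_gap: 0.419
grasp_force: 15.0
```

Emit:
jog_arm([
  [-0.001,0,0.001,0,0,0,0.3],
  [-0.001,0,0.002,0,0,0,0.3],
  [-0.001,0,0.003,0,0,0,0.3],
  [-0.001,0,0.003,0,0,0,0.3],
])

```text
time: 13.68
eef_pos: [0.6545, -0.0494, 0.0801]
ee_rot: [-0.0, 0.704, 0.71, 0.0]
wrist_force: [0.7, -0.0, 0.4]
finger_gap: 0.418
grasp_force: 15.0
```

Emit:
jog_arm([
  [0,0,0.001,0,0,0,0.3],
  [0,0,0.001,0,0,0,0.45],
  [0,0,0.001,0,0,0,0.6],
  [0,0,0.001,0,0,0,0.75],
  [0,0,0.001,0,0,0,0.8],
])

```text
time: 14.3
eef_pos: [0.6544, -0.0494, 0.079]
ee_rot: [-0.0, 0.704, 0.71, -0.0]
wrist_force: [0.7, -0.8, 0.2]
finger_gap: 0.712
grasp_force: 0.0
```

Emit:
jog_arm([
  [0,0,-0.02,0,0,0,1],
  [0,0,-0.06,0,0,0,1],
  [0,0,-0.1,0,0,0,1],
  [0,0,-0.15,0,0,0,1],
  [0.03,-0.04,-0.165,0,0,0,1],
])

```text
time: 14.92
eef_pos: [0.6158, -0.0207, 0.2483]
ee_rot: [0.003, 0.705, 0.71, 0.002]
wrist_force: [-0.2, 0.7, -0.5]
finger_gap: 1.0
grasp_force: 0.0
```

Emit:
jog_arm([
  [0.012,-0.04,0,0,0,0,1],
  [0.024,-0.08,0,0,0,0,1],
  [0.036,-0.12,0,0,0,0,1],
  [0.048,-0.16,0,0,0,0,1],
  [0.056,-0.181,0,0,0,0,1],
])

```text
time: 15.55
eef_pos: [0.4309, 0.0351, 0.2455]
ee_rot: [0.001, 0.704, 0.71, 0.001]
wrist_force: [-0.3, 0.1, 0.1]
finger_gap: 0.998
grasp_force: 0.0
```

Emit:
jog_arm([
  [0,0,0,0,0,0,1],
])

```text
time: 15.68
eef_pos: [0.432, 0.035, 0.2456]
ee_rot: [0.001, 0.704, 0.71, 0.001]
wrist_force: [0.6, 0.1, 0.4]
finger_gap: 0.997
grasp_force: 0.0
```

```bash
python3 - <<'E'
from h import *
w=optics.read_camera("wrist")
o=get_obs();print(o["eef_pos"].round(4),o["ee_rot"].round(4))
print("pred",proj(w,(.433,.0365,.102)).round(0))
I=w["img"][:,:,::-1].copy();g=I.max(2)
m=((g<70)*255).astype(np.uint8)
for c in cv2.findContours(m,cv2.RETR_EXTERNAL,cv2.CHAIN_APPROX_NONE)[0]:
    if cv2.contourArea(c)>800:
        print(cv2.boundingRect(c),cv2.contourArea(c))
cv2.imwrite("pics/w3.png",I)
s=optics.read_camera("scene");print("amber base pred",proj(s,(.655,-.0492,.012)).round(0),"dropper ring",proj(s,(.652,-.135,.012)).round(0))
v=cv2.resize(s["img"][150:300,320:440,::-1],None,fx=3.2,fy=3.2)
cv2.imwrite("pics/m2.png",np.hstack([cv2.resize(I[100:340,150:410],(400,369)),cv2.resize(v,(295,369))]))
E
```

```text
[0.4331 0.0347 0.2454] [0.0009 0.7038 0.7104 0.0008]
pred [281. 204.]
(452, 162, 53, 51) 1993.5
(241, 150, 78, 88) 4077.0
(466, 80, 56, 57) 2373.0
(0, 55, 560, 365) 95710.5
amber base pred [356. 226.] dropper ring [381. 263.]
```

View pics/m2.png

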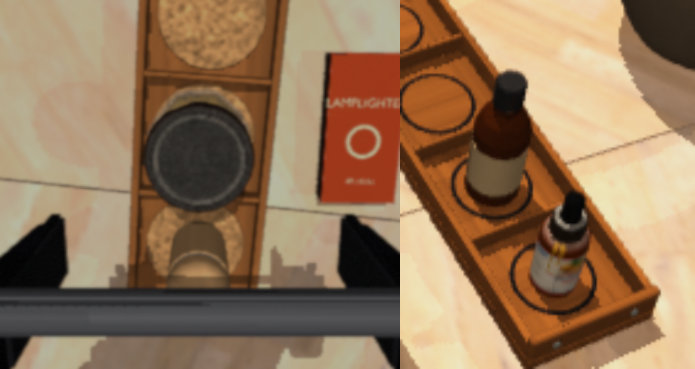

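The jar lid is centred at about (280,204) in the wrist image, exactly as predicted. The amber and dropper bottles both stand upright and centred in rings 3 and 4 (scene crop at right).

Emit:
jog_arm([
  [0.001,0,0.045,0,0,0,1],
  [0.001,0,0.09,0,0,0,1],
  [0.001,0,0.135,0,0,0,1],
  [0.001,0,0.17,0,0,0,1],
  [0.001,0,0.182,0,0,0,0.9],
], force=25)

```text
time: 16.4
eef_pos: [0.433, 0.0354, 0.0604]
ee_rot: [-0.001, 0.704, 0.71, -0.001]
wrist_force: [0.9, -0.3, 0.5]
finger_gap: 0.945
grasp_force: 0.0
```

Emit:
jog_arm([
  [0,0,0,0,0,0,0.6],
  [0,0,0,0,0,0,0.6],
  [0,0,0,0,0,0,0.55],
  [0,0,0,0,0,0,0.55],
  [0,0,0,0,0,0,0.55],
])

```text
time: 17.02
eef_pos: [0.433, 0.0357, 0.063]
ee_rot: [0.001, 0.704, 0.71, 0.001]
wrist_force: [-2.8, 0.6, 8.3]
finger_gap: 0.689
grasp_force: 25.0
```

Emit:
jog_arm([
  [0,0,-0.02,0,0,0,0.5],
  [0,0,-0.06,0,0,0,0.5],
  [0,0,-0.1,0,0,0,0.5],
  [0,0,-0.13,0,0,0,0.5],
  [0,0,-0.14,0,0,0,0.5],
])

```text
time: 17.65
eef_pos: [0.433, 0.0357, 0.2038]
ee_rot: [0.001, 0.704, 0.71, 0.001]
wrist_force: [-0.4, -0.8, -4.1]
finger_gap: 0.687
grasp_force: 25.0
```

Emit:
jog_arm([
  [0,0.02,0,0,0,0,0.5],
  [0,0.065,0,0,0,0,0.5],
  [0,0.115,0,0,0,0,0.5],
  [0.001,0.165,0,0,0,0,0.5],
  [0.001,0.21,0,0,0,0,0.5],
])

```text
time: 18.27
eef_pos: [0.644, 0.0386, 0.2005]
ee_rot: [-0.001, 0.704, 0.71, -0.001]
wrist_force: [0.2, -0.1, -3.4]
finger_gap: 0.688
grasp_force: 25.0
```

Emit:
jog_arm([
  [0,0.012,0.01,0,0,0,0.5],
  [0,0.015,0.04,0,0,0,0.5],
  [0,0.015,0.075,0,0,0,0.5],
  [0,0.015,0.105,0,0,0,0.5],
  [0,0.015,0.12,0,0,0,0.5],
])

```text
time: 18.9
eef_pos: [0.6561, 0.0387, 0.0795]
ee_rot: [-0.001, 0.704, 0.71, -0.001]
wrist_force: [0.1, -0.1, -3.5]
finger_gap: 0.69
grasp_force: 25.0
```

Emit:
jog_arm([
  [0,0,0.004,0,0,0,0.5],
  [0,0,0.008,0,0,0,0.5],
  [0,0,0.01,0,0,0,0.5],
  [0,0,0.01,0,0,0,0.5],
])

```text
time: 19.4
eef_pos: [0.6578, 0.0387, 0.0726]
ee_rot: [0.0, 0.704, 0.71, 0.0]
wrist_force: [-0.9, -0.2, -3.3]
finger_gap: 0.689
grasp_force: 25.0
```

Emit:
jog_arm([
  [-0.003,0,0.004,0,0,0,0.5],
  [-0.003,0,0.008,0,0,0,0.5],
  [-0.003,0,0.011,0,0,0,0.5],
  [-0.003,0,0.0125,0,0,0,0.5],
  [-0.003,0,0.013,0,0,0,0.5],
])

```text
time: 20.02
eef_pos: [0.6576, 0.0357, 0.0592]
ee_rot: [-0.0, 0.704, 0.71, -0.0]
wrist_force: [-1.4, 0.6, 0.6]
finger_gap: 0.686
grasp_force: 25.0
```

Emit:
jog_arm([
  [0,0,0,0,0,0,0.5],
])

```text
time: 20.15
eef_pos: [0.6577, 0.0357, 0.0592]
ee_rot: [0.0, 0.704, 0.71, 0.0]
wrist_force: [-1.6, 0.2, -1.7]
finger_gap: 0.689
grasp_force: 25.0
```

Emit:
jog_arm([
  [0,0,0.0005,0,0,0,0.6],
  [0,0,0,0,0,0,0.8],
  [0,0,0,0,0,0,0.9],
  [0,0,0,0,0,0,1],
  [0,0,0,0,0,0,1],
])

```text
time: 20.78
eef_pos: [0.6578, 0.0356, 0.0591]
ee_rot: [0.0, 0.704, 0.71, 0.0]
wrist_force: [1.0, 0.8, 0.0]
finger_gap: 0.992
grasp_force: 0.0
```

Emit:
jog_arm([
  [0,0,-0.02,0,0,0,1],
  [0,0,-0.06,0,0,0,1],
  [0,0,-0.11,0,0,0,1],
  [0,0,-0.16,0,0,0,1],
  [-0.01,-0.04,-0.185,0,0,0,1],
])

```text
time: 21.4
eef_pos: [0.619, 0.0254, 0.248]
ee_rot: [0.002, 0.704, 0.71, 0.002]
wrist_force: [-0.0, -0.1, -0.7]
finger_gap: 0.999
grasp_force: 0.0
```

Emit:
jog_arm([
  [-0.02,-0.04,0,0,0,0,1],
  [-0.04,-0.08,0,0,0,0,1],
  [-0.06,-0.13,0,0,0,0,1],
  [-0.075,-0.17,0,0,0,0,1],
  [-0.079,-0.183,0,0,0,0,1],
])

```text
time: 22.02
eef_pos: [0.4339, -0.0558, 0.2455]
ee_rot: [0.001, 0.704, 0.71, 0.0]
wrist_force: [0.5, 0.3, 0.3]
finger_gap: 0.999
grasp_force: 0.0
```

Emit:
jog_arm([
  [0,0,0,0,0,0,1],
])

```text
time: 22.15
eef_pos: [0.4357, -0.0555, 0.2452]
ee_rot: [0.001, 0.704, 0.71, 0.001]
wrist_force: [0.6, -0.9, -0.0]
finger_gap: 1.002
grasp_force: 0.0
```

```bash
python3 - <<'E'
from h import *
w=optics.read_camera("wrist");s=optics.read_camera("scene")
o=get_obs();print(o["eef_pos"].round(4),o["ee_rot"].round(4))
q=proj(w,(.4345,-.0535,.106));print("mill pred",((q-[200,100])*2.5).round(0),"ring2",((proj(s,(.6582,.0365,.012))-[300,140])*3).round(0))
cv2.imwrite("pics/m3.png",np.hstack([cv2.resize(w["img"][100:260,200:360,::-1],(400,400)),cv2.resize(s["img"][140:273,300:420,::-1],(360,399)).copy() if 0 else cv2.copyMakeBorder(cv2.resize(s["img"][140:273,300:420,::-1],(360,399)),0,1,0,0,0)]))
E
```

```text
[ 0.4366 -0.0553  0.2446] [5.000e-04 7.040e-01 7.102e-01 4.000e-04]
mill pred [197. 262.] ring2 [102. 157.]
```

View pics/m3.png

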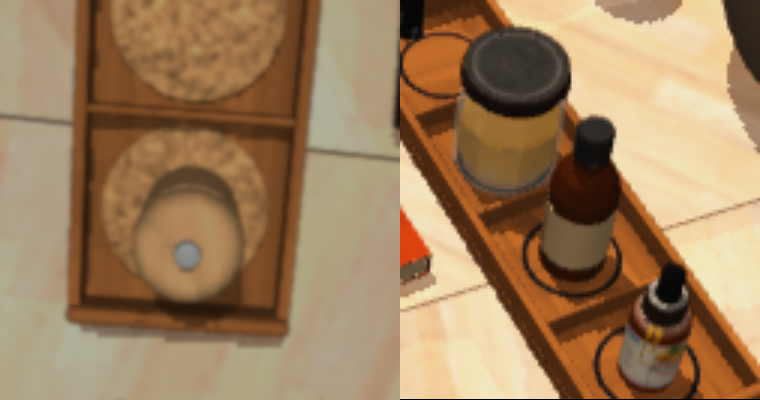

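The wrist crop shows the mill button at (187,255), 10 px left of and 7 px above the prediction, which puts the mill at about (0.431, -0.051). The jar stands well in place 2.

Emit:
jog_arm([
  [0.004,-0.005,0.045,0,0,0,1],
  [0.004,-0.005,0.09,0,0,0,1],
  [0.004,-0.005,0.135,0,0,0,1],
  [0.004,-0.005,0.175,0,0,0,0.8],
  [0.004,-0.005,0.186,0,0,0,0.6],
], force=20)

```text
time: 22.88
eef_pos: [0.4306, -0.0509, 0.0561]
ee_rot: [-0.002, 0.704, 0.71, -0.001]
wrist_force: [0.8, -0.3, 0.2]
finger_gap: 0.843
grasp_force: 0.0
```

Emit:
jog_arm([
  [0,0,0,0,0,0,0.6],
  [0,0,0,0,0,0,0.4],
  [0,0,0,0,0,0,0.3],
  [0,0,0,0,0,0,0.3],
  [0,0,0,0,0,0,0.3],
])

```text
time: 23.5
eef_pos: [0.4307, -0.0514, 0.0589]
ee_rot: [0.001, 0.704, 0.71, 0.0]
wrist_force: [-0.2, 0.9, 8.4]
finger_gap: 0.437
grasp_force: 20.0
```

Emit:
jog_arm([
  [0,0,0,0,0,0,0.3],
  [0,0,0,0,0,0,0.3],
])

```text
time: 23.75
eef_pos: [0.4307, -0.0514, 0.0589]
ee_rot: [0.001, 0.704, 0.71, 0.0]
wrist_force: [-1.2, 0.1, 9.0]
finger_gap: 0.434
grasp_force: 20.0
```

Emit:
jog_arm([
  [0,0,-0.02,0,0,0,0.3],
  [0,0,-0.06,0,0,0,0.3],
  [0,0,-0.1,0,0,0,0.3],
  [0,0,-0.13,0,0,0,0.3],
  [0,0,-0.14,0,0,0,0.3],
])

```text
time: 24.38
eef_pos: [0.4307, -0.0514, 0.1996]
ee_rot: [0.001, 0.704, 0.71, 0.001]
wrist_force: [-0.2, -1.1, -2.1]
finger_gap: 0.439
grasp_force: 20.0
```

Emit:
jog_arm([
  [0.015,0.02,0,0,0,0,0.3],
  [0.045,0.06,0,0,0,0,0.3],
  [0.08,0.105,0,0,0,0,0.3],
  [0.115,0.15,0,0,0,0,0.3],
  [0.145,0.19,0,0,0,0,0.3],
])

```text
time: 25.0
eef_pos: [0.6202, 0.0968, 0.1966]
ee_rot: [-0.001, 0.704, 0.71, -0.001]
wrist_force: [0.3, -0.4, -0.7]
finger_gap: 0.434
grasp_force: 20.0
```

Emit:
jog_arm([
  [0.02,0.028,0,0,0,0,0.3],
  [0.027,0.039,0.02,0,0,0,0.3],
  [0.027,0.039,0.06,0,0,0,0.3],
  [0.027,0.039,0.1,0,0,0,0.3],
  [0.027,0.039,0.125,0,0,0,0.3],
])

```text
time: 25.62
eef_pos: [0.6558, 0.1218, 0.0691]
ee_rot: [-0.002, 0.704, 0.71, -0.002]
wrist_force: [0.4, 0.1, -0.9]
finger_gap: 0.437
grasp_force: 20.0
```

Emit:
jog_arm([
  [0,0,0.002,0,0,0,0.3],
  [0,0,0.004,0,0,0,0.3],
  [0,0,0.004,0,0,0,0.3],
])

```text
time: 26.0
eef_pos: [0.6581, 0.1225, 0.0699]
ee_rot: [0.0, 0.704, 0.71, 0.0]
wrist_force: [0.2, -0.2, -1.6]
finger_gap: 0.438
grasp_force: 20.0
```

Emit:
jog_arm([
  [0,0.003,0.004,0,0,0,0.3],
  [0,0.003,0.009,0,0,0,0.3],
  [0,0.003,0.0125,0,0,0,0.3],
  [0,0.003,0.014,0,0,0,0.3],
  [0,0.003,0.0145,0,0,0,0.3],
])

```text
time: 26.62
eef_pos: [0.6608, 0.1227, 0.055]
ee_rot: [-0.0, 0.704, 0.71, -0.0]
wrist_force: [-3.6, -0.9, 5.9]
finger_gap: 0.44
grasp_force: 20.0
```

Emit:
jog_arm([
  [0,0,0,0,0,0,0.3],
])

```text
time: 26.75
eef_pos: [0.6608, 0.1227, 0.055]
ee_rot: [-0.0, 0.704, 0.71, -0.0]
wrist_force: [-2.9, 0.2, 4.1]
finger_gap: 0.438
grasp_force: 20.0
```

Contact with the floor. I release, rise, and move back out of the view.

Emit:
jog_arm([
  [0,0,0,0,0,0,0.45],
  [0,0,0,0,0,0,0.6],
  [0,0,0,0,0,0,0.8],
  [0,0,0,0,0,0,0.8],
  [0,0,0,0,0,0,0.8],
])

```text
time: 27.38
eef_pos: [0.661, 0.1227, 0.0546]
ee_rot: [-0.0, 0.704, 0.71, 0.0]
wrist_force: [0.0, -0.2, 0.0]
finger_gap: 0.782
grasp_force: 0.0
```

Emit:
jog_arm([
  [0,0,-0.02,0,0,0,0.8],
  [0,0,-0.06,0,0,0,0.8],
  [0,0,-0.11,0,0,0,0.8],
  [0,0,-0.16,0,0,0,0.8],
  [0.01,-0.04,-0.185,0,0,0,0.8],
])

```text
time: 28.0
eef_pos: [0.6221, 0.1319, 0.2436]
ee_rot: [0.002, 0.704, 0.71, 0.002]
wrist_force: [0.3, 0.3, 0.1]
finger_gap: 0.801
grasp_force: 0.0
```

Emit:
jog_arm([
  [0.04,-0.03,0,0,0,0,0.8],
  [0.09,-0.06,0,0,0,0,0.8],
  [0.14,-0.09,0,0,0,0,0.8],
  [0.19,-0.12,0,0,0,0,0.8],
  [0.23,-0.14,0,0,0,0,0.8],
])

```text
time: 28.62
eef_pos: [0.4773, 0.3628, 0.2414]
ee_rot: [0.0, 0.704, 0.711, 0.001]
wrist_force: [0.7, 0.2, 0.4]
finger_gap: 0.802
grasp_force: 0.0
```

```bash
python3 - <<'E'
from h import *
w=optics.read_camera("side");s=optics.read_camera("scene")
o=get_obs();print(o["eef_pos"].round(4),o["time"])
cv2.imwrite("pics/m4.png",np.hstack([cv2.resize(w["img"][90:240,150:345,::-1],(390,300)),cv2.resize(s["img"][100:300,270:430,::-1],(400,500))[:300]]) if 0 else np.hstack([cv2.copyMakeBorder(cv2.resize(w["img"][90:240,150:345,::-1],(390,300)),0,200,0,0,0),cv2.resize(s["img"][100:300,270:430,::-1],(400,500))]))
E
```

```text
[0.4767 0.3642 0.2412] 28.725
```

View pics/m4.png

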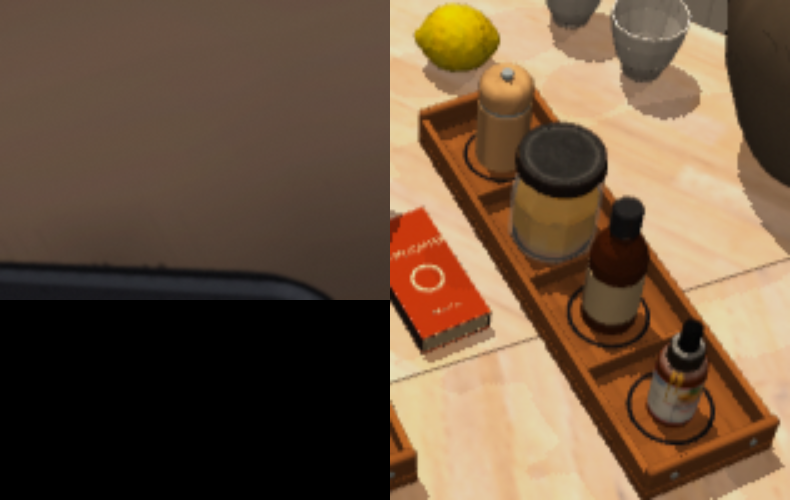

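From the left end, the mill, jar, amber and dropper stand upright and centred on their rings. The arm is clear, so I let it settle and hand in.

Emit:
jog_arm([
  [0,0,0,0,0,0,0.8],
  [0,0,0,0,0,0,0.8],
  [0,0,0,0,0,0,0.8],
])

```text
time: 29.1
eef_pos: [0.4794, 0.3602, 0.2399]
ee_rot: [0.0, 0.705, 0.71, 0.0]
wrist_force: [0.1, -0.8, 0.2]
finger_gap: 0.8
grasp_force: 0.0
```

```bash
python3 -c "from rig import order;print(order.job_done())"
```

```text
the job is handed in; nothing more can be done
None
```

The job is handed in at about 29 s: from the left end, the pepper mill, jar, amber bottle and dropper bottle stand upright, each within a few mm of the middle of its place in the last scene picture, and no move touched the cork pads.

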